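# Set the amber reference cell in the jam colour reader

## Robot

A 6-joint arm with a two-finger parallel gripper is mounted at the origin on a cart in front of the work surface, level with it; the furniture and walls round the work are solid. World frame = base frame: x ahead of the robot, y to its left, z up, the work surface at z = 0. Lengths are in mm, angles in rad, forces in N, time in s.
With the tool pointing down it reaches from about 300 to 775 mm from the base axis. Payload 14.6 kg.
Tool frame: the origin (TCP) lies at the very end of the fingers, on their centre line; the grasp point (between the pads) lies 19 mm behind it; z points along the fingers, y is the line along which they close (so a half turn about z gives the same grasp; the last joint's range is limited). The gripper opens to 94 mm and grips with 3 to 60 N. Pads are 16 mm wide; open, the fingers measure 119 mm over their backs; the gripper's body (75 mm by 177 mm) begins 78 mm behind the grasp point.
Start: joints at [-1.238, 0.3, 1.521, -0, 1.321, -0.067], TCP at [214.071, -506.619, 205.446] pointing down, gripper open.
Joint ranges: [-3.03, 3.03], [-0.79, 2.21], [0.23, 2.52], [-1.04, 4.18], [0, 3.07], [-2.55, 2.55]. Speed limits (rad/s): [2.22, 2.22, 2.57, 3.14, 3.14, 3.14].

## Interface

Orientations are given as [roll, pitch, yaw] about the fixed x, y, z axes, in that order (R = Rz(yaw) Ry(pitch) Rx(roll)).
In Python, from cell import manip, eyes, ticket gives the robot as it stands. The module is installed in compiled form; this text tells all that it offers.
- The arm moves only by the tool arm_command, never from a script. Its argument "plan" is a list of rows, each a list of 5 numbers: the opening, from -1 (shut) to 1 (fully open), then the shift along the tool's x, y, z in m, then the turn about the tool's z in rad. In form: [[jaw, dx, dy, dz, roll], ...]. A call has 1 to 20 rows; each row shifts and turns the commanded pose from where the row before left it, along the tool's axes as they then stand; what a row does not reach is not made up. A row lasts 1/8 s, in which the tool goes at most 62.5 mm and 10.7 degrees, less where a joint would pass 70% of its speed; a pose out of reach is approached as far as the arm can. A call is refused whole if a number of a shift passes 0.0625 or a number of a turn 0.188, either way. A call with a gripper value outside its range is refused whole. The fingers move at their own pace and stop on an object; "newtons" is the grip in N (left out, the last holds). Time passes only in rows, so rows that do not move let the fingers close. It gives the time, the measured TCP pose, the force, the opening and the grip force at its end, in the units of the state.
- manip.read_state(): the state, without advancing time (a new reading comes with each control period).
- eyes.camera(name): name is "scene" or "top"; returns a dict with "img" (420x560x3 uint8, blue, green, red), "z_map" (420x560 float32, mm along the optical axis (not along the pixel's ray), 0 where there is no reading), "fx", "fy", "cx", "cy" (pixels), "dist" ([k1, k2, p1, p2, k3] as OpenCV has them; the pictures are not rectified), "eye" and "orientation" of the camera in the world. Camera axes: x right, y down, z forward; pixel columns grow to the right and rows downward; lengths in mm; the calibration is good to about 2 mm. A picture is of the moment at which its call begins.
- ticket.sign_off(): hands the job in; it is judged then, once.
The state is a dict: "clock": time; "joints": joint angles; "qd": joint speeds; "effort": joint torques, N m; "eef_pos": TCP position; "eef_rot": TCP orientation; "wrist_force": force on the tool from outside, world axes, zero at the start; "moment": the same for the moment, N m; "finger_gap": finger opening in mm; "finger_force": force on a finger pad.
Only numpy, scipy, OpenCV 4.12 (cv2) and the standard library are available. Lean on these libraries where they do the work, as an engineer would, in place of code of your own. Each camera call takes 0.05 s, during which the arm holds its last target. There are 200 camera calls.

## Task

Put the amber glass reference cell into the square well of the colour reader's sliding white carriage with its two clear faces towards the two grey towers (lamp and sensor), and gently press it fully home while the carriage is still out at the loading end. Then slide the carriage with the cell in it gently up to its stop between the towers, and let go, leaving the other things alone.

Things in the scene. Friction and masses are not known exactly. Their poses are not given: they have to be found in the camera images.
- cell_center (a point): Middle of the loose cell (~0.12 kg, 90 mm tall, any yaw); z up. From below: amber glass 32x32 mm to 56 mm, black cap 33x33 to 62 mm, black grip fin to 90 mm: 28 mm long in x, 14 thick in y, pinch it across y. Faces to +x and -x are clear; those to +y, -y have grey and black ribs. Half a turn makes no difference. Keep the hand's push under 20 N: leverage adds up, and the glass bears 40 N in all.
- reader: Colour reader, fixed; origin at table height, z up, x = light path, y = way its carriage slides to the beam (yaw within 0.3 of the world's). White bed x -75..75, y -100..80 mm, rails to z 44. Grey lamp and sensor towers at x 37..73 and -73..-37, y -1..51, to z 86 mm. Light passes along x at y 25, z 66 mm.
- loading (a point): Point in reader at x 0, y -25, z 52 mm = height of the flat top of the slippery white carriage (60 in x, 90 in y) that slides in y with 6 N friction and stays put. The well is in the carriage's centre: x = 0; its y at the start is up to 18 mm either side of this point and NOT MEASURED: feel for it or use a camera. Press the cell on the top lightly (3 to 5 N), or the carriage is dragged.
- beam (a point): Point in reader at x 0, y 26, z 52 mm: centre of the well's mouth when the carriage is at its stop between the towers. Well: square, 34x34 mm, sides along x and y, grey chamfer round the mouth (2 mm wide, 4 deep), floor 30 mm below the top. A sprung clip on its -y wall pushes the cell to +y with about 3 N, so the cell must be pressed down past it with 5 to 15 N until it stands on the floor.
- timer_center (a point): middle of a white kitchen timer lying on the table, 70 x 64 x 19 mm: a bystander
- cutter_center (a point): middle of a steel ring cutter, 51 mm across, 35 mm tall: a bystander
- jam_jar_center (a point): middle of a jam jar with a yellow lid, 66 mm across, 100 mm tall: a bystander
- nozzle_center (a point): middle of a white spare nozzle, 48 mm across, 52 mm tall: a bystander
Mind the look-alikes: they are no part of the job. Leave any red or yellow look-alike of the part that bears cell_center alone.

How it is judged:
By the outcome, as a careful person would: the job done as asked, in the order asked, and still so for the second after the job is handed in, with the robot touching nothing.
It also fails if it takes over 48 s, if anything falls off the work surface, if the arm or the gripper's body presses on something with over 40 N, if the wrist force passes 120 N, or if a joint passes its speed limit or range.

## Working session

There is one attempt and no reset: what is moved stays moved. The work goes in short steps, Python scripts to look and compute and a tool call to move; the robot and the scene stay as the last step left them, time stands still between calls to the robot, and variables do not carry over. Pictures are saved under pics/ and viewed, at most 10 in all, crops included, and the job is handed in when it is done.

Besides the shell and the picture viewer there is one more tool, called as name(argument=value, ...), one argument or row to a line, values as JSON. arm_command: Moves the arm, as the interface text tells. Its arguments: {"type":"object","properties":{"plan":{"type":"array"},"newtons":{"type":"number"}},"required":["plan"]}

```bash
mkdir -p pics; cat > h.py <<'E'
import numpy as np, cv2
from cell import manip, eyes, ticket
from scipy.spatial.transform import Rotation as R
def rot(o):
    o=np.array(o,float)
    return o if o.shape==(3,3) else (R.from_euler('xyz',o).as_matrix() if o.size==3 else R.from_quat(o).as_matrix())
def cloud(c):
    h,w=c['z_map'].shape
    v,u=np.mgrid[:h,:w]
    K=np.array([[c['fx'],0,c['cx']],[0,c['fy'],c['cy']],[0,0,1.]])
    p=cv2.undistortPoints(np.stack([u,v],-1).reshape(-1,1,2).astype(np.float64),K,np.array(c['dist'],float)).reshape(h,w,2)
    z=c['z_map'].astype(float)
    P=np.dstack([p*z[...,None],z])
    W=P@rot(c['orientation']).T+np.array(c['eye'])
    W[z==0]=np.nan
    return W
E
python3 - <<'E'
from h import *
print(manip.read_state())
for n in ('scene','top'):
    c=eyes.camera(n); cv2.imwrite(f'pics/{n}0.png',c['img']); np.savez(f'{n}0.npz',W=cloud(c),img=c['img'])
    print(n,c['eye'],c['orientation'],c['fx'])
E
```

```text
{'clock': 0.0, 'joints': array([-1.23759345e+00,  3.00498261e-01,  1.52157571e+00,  9.78508578e-06,
        1.32072520e+00, -6.65951232e-02]), 'qd': array([ 0.00012652, -0.00176585,  0.0003118 , -0.00215249, -0.00093659,
       -0.00030119]), 'effort': array([ 3.68675855e-04, -5.31807268e+01, -3.52736449e+01,  7.08416803e-02,
        2.43924907e-02, -8.80518724e-05]), 'eef_pos': array([ 213.99204414, -506.37208418,  204.87371173]), 'eef_rot': array([-3.14038944e+00, -8.97455295e-05,  3.99795518e-01]), 'wrist_force': array([ 0.32829541, -0.53585474,  0.42395103]), 'moment': array([ 0.03310735,  0.00984135, -0.01698096]), 'finger_force': 0.0, 'finger_gap': 93.9887061253757}
scene [-114.0522972   691.38461264  512.09401512] [-1.98559727 -0.00387264 -2.32715839] 446.55740431844436
top [ 528.48044229   12.57526815 1005.30117608] [-3.05034543 -0.02556346 -1.57655976] 448.36553358941774
```

View pics/scene0.png

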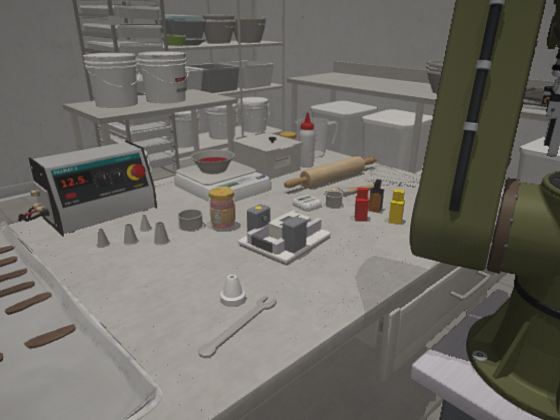

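View pics/top0.png

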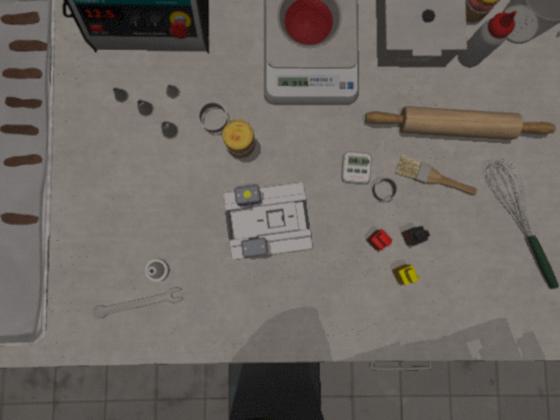

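Candidates: top view red (380,240), yellow (407,274), amber with black cap (416,235). In the scene view these are (362,203), (397,206) and (376,196). I choose the amber one and will check it in a close crop beside the reader.

```bash
python3 - <<'E'
from h import *
t=np.load('top0.npz'); s=np.load('scene0.npz')
a=cv2.resize(t['img'][215:260,390:450],(400,300),interpolation=cv2.INTER_CUBIC)
b=cv2.resize(s['img'][170:230,345:425],(400,300),interpolation=cv2.INTER_CUBIC)
c=cv2.resize(t['img'][178:264,218:318],(349,300),interpolation=cv2.INTER_CUBIC)
cv2.imwrite('pics/crop1.png',np.vstack([np.hstack([a,b]),np.hstack([c,np.zeros((300,451,3),np.uint8)])]))
W=t['W']
def show(n,m):
    P=W[m]; print(n,len(P),P.mean(0).round(1),P.min(0).round(),P.max(0).round())
V,U=np.mgrid[:420,:560]
# cell
box=(abs(U-416)<16)&(abs(V-235)<13)
for lo,hi in((82,100),(56,70),(15,55)): show(('cell',lo),box&(W[...,2]>lo)&(W[...,2]<hi))
box=(abs(U-268)<55)&(abs(V-221)<45)
def rect(n,m):
    P=W[m][:,:2].astype(np.float32); r=cv2.minAreaRect(P); print(n,len(P),r, np.median(W[m][:,2]))
tw=box&(W[...,2]>80)&(W[...,2]<92)
rect('towerA',tw&(V<220)); rect('towerB',tw&(V>220)); show('A',tw&(V<220)); show('B',tw&(V>220))
rect('bed',box&(W[...,2]>15)&(W[...,2]<60))
rect('carr',box&(W[...,2]>49)&(W[...,2]<57)&(abs(V-220)<16))
print(np.array2string(W[219,225:315,2].round(0)))
m=(abs(U-416)<16)&(abs(V-235)<13)&(W[...,2]>82)
rect('fin',m)
E
```

```text
('cell', 82) 101 [ 553.6 -297.3   87.7] [ 544. -312.   83.] [ 564. -284.   91.]
('cell', 56) 148 [ 553.7 -295.    60.6] [ 534. -317.   56.] [ 574. -278.   70.]
('cell', 15) 100 [ 552.  -285.8   34.8] [ 534. -307.   15.] [ 574. -278.   55.]
towerA 405 ((639.341064453125, 61.23841857910156), (35.38112258911133, 51.583213806152344), 7.509809970855713) 84.35078822369746
towerB 427 ((530.2871704101562, 46.847721099853516), (35.5421142578125, 51.200965881347656), 7.727663993835449) 84.03951078236753
A 405 [638.9  61.1  84.3] [619.  35.  80.] [659.  89.  89.]
B 427 [530.1  46.8  84.1] [511.  20.  80.] [549.  74.  89.]
bed 3176 ((588.9599609375, 19.635765075683594), (148.08351135253906, 177.71961975097656), 7.108970642089844) 41.0317621496979
carr 683 ((593.74853515625, 12.901546478271484), (67.01690673828125, 109.08351135253906), 7.440046787261963) 50.8396249825729
[-2. 46. 36. 37. 39. 25. 13. 15. 13. 13. 17. 16. 15. 12. 15. 12. 15. 17.
 14. 14. 14. 11. 15. 13. 12. 14. 13. 13. 16. 19. 52. 49. 53. 51. 51. 50.
 48. 48. 53. 50. 53. 49. 48. 23. 20. 20. 21. 18. 20. 20. 20. 19. 23. 21.
 22. 21. 23. 35. 41. 50. 48. 52. 49. 49. 51. 50. 53. 50. 54. 48. 53. 47.
 12. 13. 15. 13. 17. 14. 15. 13. 20. 28. 28. 26. -2.  2. -1. -3. -6. -0.]
fin 101 ((553.3450317382812, -298.05963134765625), (14.528175354003906, 28.165048599243164), 21.49258041381836) 87.7989625839516
```

View pics/crop1.png

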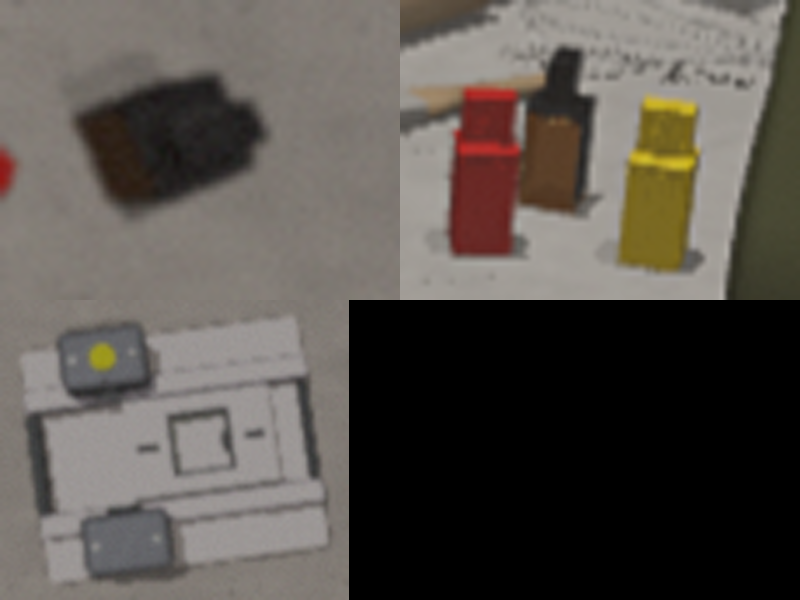

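The crop confirms it: an amber body with a black cap and fin at top-view pixel (416,235), with the clear face towards image left. The red and yellow ones are plain look-alikes. The well shows at about (276,218). Next I move over the cell, turning -1.55 so the fingers close across the fin's thin side.

```bash
python3 - <<'E'
from h import *
t=np.load('top0.npz'); W=t['W']; g=cv2.cvtColor(t['img'],cv2.COLOR_BGR2GRAY)
c=eyes.camera('top')
K=np.array([[c['fx'],0,c['cx']],[0,c['fy'],c['cy']],[0,0,1.]])
Rm=rot(c['orientation']);e=np.array(c['eye'])
def at(u,v,z):
    p=cv2.undistortPoints(np.array([[[u,v]]],float),K,np.array(c['dist'],float))[0,0]
    d=Rm@np.array([*p,1]); return (e+d*(z-e[2])/d[2])
print(g[205:234,262:292])
O=np.array([588.1,29.2]);x=np.array([.9914,.131]);y=np.array([-.131,.9914])
def rd(p): d=p[:2]-O; return [round(float(d@x),1),round(float(d@y),1)]
print('well',at(275.9,218.1,52),rd(at(275.9,218.1,52)))
for col in (254.5,296.5): print(col,rd(at(col,219,52)))
for q in ((211,'r'),):pass
m=(W[...,2]>49)&(W[...,2]<56)
P=W[210:228,250:302]; mm=(P[...,2]>47)&(P[...,2]<57)
r=np.array([rd(p) for p in P[mm]]); r=r[abs(r[:,0])<28]; print('carr y', np.percentile(r[:,1],[1,5,50,95,99]))
np.savez('cam.npz',K=K,R=Rm,e=e,dist=np.array(c['dist'],float))
E
```

```text
[[125 122 117 120 121 122 124 129 130 130 137 143 145 145 145 149 149 151
  151 154 151 154 151 152 153 152 154 154 153 151]
 [129 134 134 137 144 147 147 146 148 148 150 154 155 152 151 150 153 152
  153 153 151 152 154 151 152 152 151 151 153 152]
 [148 150 148 151 152 153 152 153 152 153 153 152 154 153 151 152 148 152
  147 147 148 152 153 153 153 154 153 152 152 150]
 [152 152 155 152 155 153 152 148 151 150 149 149 148 146 140 136 132 129
  124 122 126 138 151 153 151 153 153 154 153 151]
 [151 152 151 150 148 148 148 138 132 131 130 125 121 118 109 105  97  92
   87  81  88 122 147 152 150 154 151 152 151 153]
 [152 153 149 140 126 121 116 107  95  96  94  82  76  75  75  78  77  81
   83  79  79 110 144 154 154 153 153 152 151 153]
 [150 150 150 129  94  76  77  75  72  73  80  81  83  90  89  93 103 115
  122 112  93 104 144 155 153 153 151 155 151 153]
 [152 153 150 131  89  80  86  90  91  96 102 117 123 125 126 126 134 146
  146 138 105 102 143 153 153 154 153 154 151 153]
 [150 152 151 133  96  95 118 128 128 128 133 146 149 149 148 151 149 151
  152 144 112 101 136 153 
[... 1971 characters left out ...]
53
  151 153 152 153 154 147 149 151 147 150 148 146]
 [151 153 154 152 152 154 154 153 152 155 152 154 151 153 152 154 150 151
  151 150 150 149 143 138 134 133 130 129 127 124]
 [152 151 151 154 152 153 152 152 150 152 150 148 148 149 147 145 138 133
  131 127 128 128 122 117 108 109 102 109 107 116]
 [153 151 151 149 146 149 148 145 140 137 134 131 130 127 126 123 116 107
  107 109 109 109 117 121 118 120 123 125 131 138]
 [146 140 131 132 132 126 124 123 118 109 103 104 106 111 116 120 121 118
  119 123 127 132 140 145 145 147 146 147 151 149]]
well [592.04313838   1.59050427  52.        ] [0.3, -27.9]
254.5 [4.5, 17.5]
296.5 [-7.5, -71.1]
carr y [-70.813 -68.465 -28.     15.7    17.913]
```

arm_command(
  plan=[
    [0.2,0.0395,-0.006,0,0],
    [0.2,0.0395,-0.006,0,0],
    [0.2,0.0395,-0.006,0,0],
    [0.2,0.0395,-0.006,0,0],
    [0.2,0.0395,-0.006,0,0],
    [0.2,0.0395,-0.006,0,0],
    [0.2,0.0395,-0.006,0,0],
    [0.2,0.0395,-0.006,0,0],
    [0.2,0.0395,-0.006,0,0],
    [0.2,0.0395,-0.006,0,0],
    [0.2,0,0,0,-0.155],
    [0.2,0,0,0,-0.155],
    [0.2,0,0,0,-0.155],
    [0.2,0,0,0,-0.155],
    [0.2,0,0,0,-0.155],
    [0.2,0,0,0,-0.155],
    [0.2,0,0,0,-0.155],
    [0.2,0,0,0,-0.155],
    [0.2,0,0,0,-0.155],
    [0.2,0,0,0,-0.155],
  ],
)

```text
clock: 2.65
eef_pos: [554.5, -297.5, 205.1]
eef_rot: [-3.141, -0.001, 1.955]
wrist_force: [-0.6, 0.1, 0.7]
finger_gap: 56.5
finger_force: 0.0
```

The well mouth spans columns 266–284.3 and rows 209–227.5, which is 38 mm and matches the chamfer. Its centre lies at reader y of about -26.6, or world (591.6, 2.8). Now I descend and grasp.

arm_command(
  plan=[
    [0.2,0,0,0.025,0],
    [0.2,0,0,0.025,0],
    [0.2,0,0,0.025,0],
    [0.2,0,0,0.025,0],
    [0.2,0,0,0.025,0],
    [0.2,0,0,0.013,0],
    [0.2,0,0,0,0],
    [-1,0,0,0,0],
    [-1,0,0,0,0],
    [-1,0,0,0,0],
    [-1,0,0,0,0],
    [-1,0,0,0,0],
  ],
  newtons=25,
)

```text
clock: 4.15
eef_pos: [554.5, -297.6, 67.5]
eef_rot: [-3.142, -0.0, 1.95]
wrist_force: [0.2, -0.0, -1.7]
finger_gap: 13.9
finger_force: 25.0
```

arm_command(
  plan=[
    [-1,0,0,-0.0275,0],
    [-1,0,0,-0.0275,0],
    [-1,0,0,-0.0275,0],
    [-1,0,0,-0.0275,0],
    [-1,0,0,0,-0.165],
    [-1,0,0,0,-0.165],
    [-1,0,0,0,-0.165],
    [-1,0,0,0,-0.165],
    [-1,0,0,0,-0.165],
    [-1,0,0,0,-0.165],
    [-1,0,0,0,-0.165],
    [-1,0,0,0,-0.165],
    [-1,-0.0095,0.0366,0,0],
    [-1,-0.0095,0.0366,0,0],
    [-1,-0.0095,0.0366,0,0],
    [-1,-0.0095,0.0366,0,0],
    [-1,-0.0095,0.0366,0,0],
    [-1,-0.0095,0.0366,0,0],
    [-1,-0.0095,0.0366,0,0],
    [-1,-0.0095,0.0366,0,0],
  ],
)

```text
clock: 6.65
eef_pos: [592.5, 3.8, 177.4]
eef_rot: [3.142, -0.0, -3.013]
wrist_force: [0.2, 0.4, -0.5]
finger_gap: 13.9
finger_force: 25.0
```

arm_command(
  plan=[
    [-1,0,0,0,0],
  ],
)

```text
clock: 6.78
eef_pos: [592.5, 4.6, 177.3]
eef_rot: [3.141, -0.0, -3.011]
wrist_force: [-0.4, 0.2, -0.3]
finger_gap: 13.7
finger_force: 25.0
```

arm_command(
  plan=[
    [-1,0.0011,-0.0017,0.02,0],
    [-1,0,0,0.02,0],
    [-1,0,0,0.009,0],
    [-1,0,0,0,0],
    [-1,0,0,0,0],
  ],
)

```text
clock: 7.4
eef_pos: [592.0, 0.5, 129.3]
eef_rot: [-3.141, 0.001, -3.014]
wrist_force: [0.6, 0.6, -0.6]
finger_gap: 13.8
finger_force: 25.0
```

```bash
python3 - <<'E'
from h import *
for n in ('scene','top'):
    c=eyes.camera(n); W=cloud(c); np.savez(f'{n}1.npz',W=W,img=c['img'])
    if n=='scene':
        i=c['img'][170:270,220:350]; cv2.imwrite('pics/s1.png',cv2.resize(i,(780,600),interpolation=cv2.INTER_CUBIC))
        K=np.array([[c['fx'],0,c['cx']],[0,c['fy'],c['cy']],[0,0,1.]]);Rm=rot(c['orientation'])
        def proj(P): return cv2.projectPoints(np.array([P],float),cv2.Rodrigues(Rm.T)[0],-Rm.T@np.array(c['eye']),K,np.array(c['dist'],float))[0].ravel()
        O=np.array([588.1,29.2]);x=np.array([.9914,.131]);y=np.array([-.131,.9914])
        def wd(a,b,z): return [*(O+a*x+b*y),z]
        for n2,a,b,z in (('towerA+x in +y top',37,51,86),('towerB in top +y',-37,51,86),('well+y edge',0,-7.6,52),('carr +y edge',0,18.4,52),('carr -x +y corner',-30,18.4,52),('cell bottom corner +y -x',-16,-10.6,60),('cell bottom +x+y',16,-10.6,60)):
            p=proj(wd(a,b,z)); print(n2,p.round(1),((p-[220,170])*6).round())
print(manip.read_state())
E
```

```text
towerA+x in +y top [256.2 213.3] [217. 260.]
towerB in top +y [280.7 222. ] [364. 312.]
well+y edge [284.3 222.6] [386. 315.]
carr +y edge [277.4 226.2] [344. 337.]
carr -x +y corner [287.3 229.8] [404. 359.]
cell bottom corner +y -x [290.3 220.9] [422. 306.]
cell bottom +x+y [280.  217.4] [360. 284.]
{'clock': 7.5, 'joints': array([-6.08862017e-02,  4.61065670e-01,  1.48298009e+00,  1.76750690e-05,
        1.19644106e+00, -1.75983685e+00]), 'qd': array([ 0.00049949,  0.00265543,  0.00254521, -0.00032961, -0.00163303,
        0.00031347]), 'effort': array([-7.81129464e-02, -6.07332802e+01, -3.37698305e+01, -2.99082336e-02,
        7.36062415e-02, -2.88181618e-03]), 'eef_pos': array([5.91934155e+02, 5.87181601e-01, 1.29208036e+02]), 'eef_rot': array([-3.14140101e+00,  1.08922711e-03, -3.01344468e+00]), 'wrist_force': array([ 0.62338409, -0.07331333, -1.58692534]), 'moment': array([ 0.07752115, -0.13360741, -0.00288736]), 'finger_force': 24.994289875030518, 'finger_gap': 13.839250919171356}
```

View pics/s1.png

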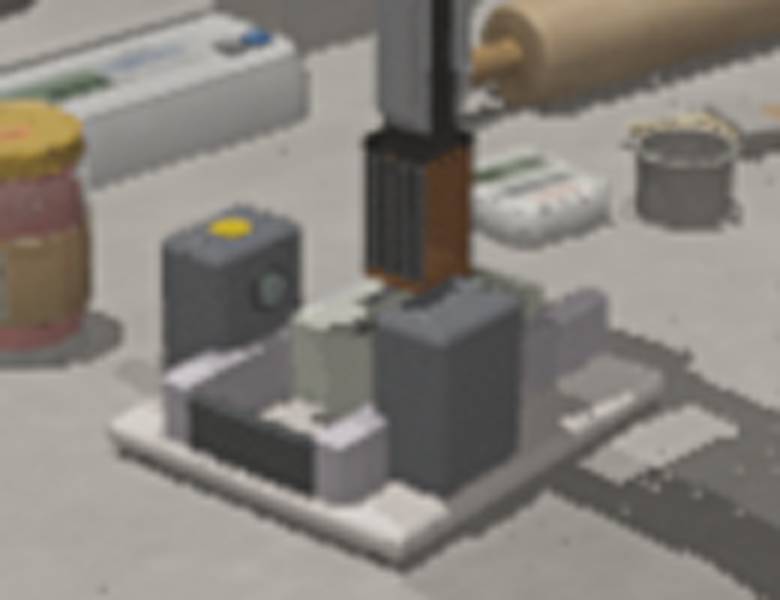

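The picture shows the cell upright over the carriage, with the ribs facing +y and the clear amber face facing -x (the tower side), as wanted. I compare the cell and reader faces in this same view.

```bash
python3 - <<'E'
from h import *
W=np.load('scene1.npz')['W']
O=np.array([588.1,29.2]);x=np.array([.9914,.131]);y=np.array([-.131,.9914])
D=W[...,:2]-O; X=D@x; Y=D@y; Z=W[...,2]
print('nan',np.isnan(Z).mean())
def hist(n,a,m,lo,hi):
    h,e=np.histogram(a[m],np.arange(lo,hi,1)); print(n,m.sum(),dict((float(k),int(v)) for k,v in zip(e,h) if v>4), np.median(a[m]))
c=(Z>65)&(Z<125)&(abs(X)<28)&(abs(Y+28)<28)
hist('cell ribs y',Y,c&(abs(X)<13)&(Z<112),-25,5)
hist('cell clear x',X,c&(abs(Y+28)<12)&(Z<112),-30,10)
hist('cell bottom z',Z,c&(abs(X)<13),50,75)
t=(Z>50)&(Z<80)
hist('towB +y',Y,t&(X<-42)&(X>-68),40,60)
hist('towB -x',X,t&(Y>4)&(Y<46)&(X<-60),-85,-60)
hist('towA +y',Y,t&(X>42)&(X<68),40,60)
hist('towA -x',X,t&(Y>4)&(Y<46)&(X>25),25,50)
hist('carr +y',Y,(Z>25)&(Z<48)&(abs(X)<26),5,35)
E
```

```text
nan 0.0649702380952381
cell ribs y 179 {-16.0: 9, -15.0: 26, -14.0: 44, -13.0: 46, -12.0: 23, -11.0: 5} -13.222400620259712
cell clear x 115 {-17.0: 5, -16.0: 18, -15.0: 40, -14.0: 35, -13.0: 10} -14.071479440219537
cell bottom z 244 {65.0: 5, 69.0: 5, 73.0: 7} 98.0733212596129
towB +y 127 {47.0: 6, 48.0: 14, 49.0: 31, 50.0: 32, 51.0: 17, 52.0: 10} 49.989266847226276
towB -x 141 {-76.0: 13, -75.0: 37, -74.0: 51, -73.0: 28, -72.0: 10} -73.42509918708448
towA +y 89 {47.0: 6, 48.0: 9, 49.0: 16, 50.0: 32, 51.0: 19, 52.0: 6} 50.36632770604692
towA -x 265 {31.0: 11, 32.0: 8, 33.0: 12, 34.0: 9, 35.0: 33, 36.0: 34, 37.0: 17, 38.0: 7} 38.3712978475937
carr +y 344 {15.0: 12, 16.0: 29, 17.0: 32, 18.0: 26, 19.0: 11} 18.70440535144938
```

The two views agree in y: the well is at -26.7 and the cell at about -28.5. In x the cell hangs about 2 mm to +x in the grip. I correct both and go down to just above the mouth.

arm_command(
  plan=[
    [-1,0.002,0.0019,0,0],
    [-1,0,0,0.004,0],
    [-1,0,0,0.003,0],
    [-1,0,0,0,0],
    [-1,0,0,0,0],
  ],
)

```text
clock: 8.12
eef_pos: [589.4, 2.3, 121.4]
eef_rot: [-3.142, -0.0, -3.013]
wrist_force: [-0.2, -0.4, -1.0]
finger_gap: 13.7
finger_force: 25.0
```

```bash
python3 - <<'E'
from h import *
import numpy as np
c=eyes.camera('scene'); W=cloud(c)
s=manip.read_state(); print(s['eef_pos'],s['wrist_force'])
O=np.array([588.1,29.2]);x=np.array([.9914,.131]);y=np.array([-.131,.9914])
d=s['eef_pos'][:2]-O; print('tcp',d@x,d@y)
D=W[...,:2]-O; X=D@x; Y=D@y; Z=W[...,2]
c=(Z>68)&(Z<105)&(abs(X)<28)&(abs(Y+27)<28)
for n,a,m in(('cell x',X,c&(Y<-17)&(Y>-38)),('cell y',Y,c&(abs(X)<11)),('towB x',X,(Z>50)&(Z<80)&(Y>4)&(Y<46)&(X<-60)),('tow y',Y,(Z>50)&(Z<80)&(abs(abs(X)-55)<13)&(Y>40))): print(n,m.sum(),np.median(a[m]).round(2))
E
```

```text
[589.45030736   2.30938889 121.49919614] [-0.90728976  0.13272561 -0.47187063]
tcp -2.183975340802668 -26.836242116708277
cell x 73 -16.8
cell y 102 -11.12
towB x 138 -73.47
tow y 207 50.06
```

Aligned within about 0.5 mm. Entering gently.

arm_command(
  plan=[
    [-1,0,0,0.0015,0],
    [-1,0,0,0.001,0],
    [-1,0,0,0.001,0],
    [-1,0,0,0.001,0],
  ],
)

```text
clock: 8.68
eef_pos: [589.4, 2.3, 116.9]
eef_rot: [3.142, -0.0, -3.013]
wrist_force: [0.3, -0.6, -0.6]
finger_gap: 14.0
finger_force: 25.0
```

arm_command(
  plan=[
    [-1,0,0,0.001,0],
    [-1,0,0,0.001,0],
    [-1,0,0,0.001,0],
  ],
)

```text
clock: 9.05
eef_pos: [589.4, 2.3, 113.9]
eef_rot: [3.142, 0.0, -3.013]
wrist_force: [-0.5, -0.2, -0.4]
finger_gap: 13.8
finger_force: 25.0
```

It is inside the mouth with no contact force. Continuing down.

arm_command(
  plan=[
    [-1,0,0,0.001,0],
    [-1,0,0,0.001,0],
    [-1,0,0,0.001,0],
    [-1,0,0,0.001,0],
  ],
)

```text
clock: 9.55
eef_pos: [589.4, 2.3, 109.9]
eef_rot: [3.142, -0.0, -3.013]
wrist_force: [0.2, -0.4, -0.6]
finger_gap: 13.5
finger_force: 25.0
```

arm_command(
  plan=[
    [-1,0,0,0.001,0],
    [-1,0,0,0.001,0],
    [-1,0,0,0.001,0],
    [-1,0,0,0.001,0],
  ],
)

```text
clock: 10.05
eef_pos: [589.4, 2.3, 105.9]
eef_rot: [3.142, -0.0, -3.013]
wrist_force: [-0.3, -0.5, -0.5]
finger_gap: 13.9
finger_force: 25.0
```

arm_command(
  plan=[
    [-1,0,0,0.001,0],
    [-1,0,0,0.001,0],
    [-1,0,0,0.001,0],
    [-1,0,0,0.001,0],
  ],
)

```text
clock: 10.55
eef_pos: [589.4, 2.4, 101.9]
eef_rot: [3.141, 0.0, -3.013]
wrist_force: [-0.9, 1.9, 1.8]
finger_gap: 14.0
finger_force: 25.0
```

arm_command(
  plan=[
    [-1,0,0,0.001,0],
    [-1,0,0,0.001,0],
    [-1,0,0,0.001,0],
    [-1,0,0,0.001,0],
  ],
)

```text
clock: 11.05
eef_pos: [589.4, 2.4, 97.9]
eef_rot: [3.141, 0.0, -3.013]
wrist_force: [-0.5, 2.9, 1.3]
finger_gap: 13.7
finger_force: 25.0
```

The clip is felt as about 3 N towards +y. About 8 mm remains to the floor.

arm_command(
  plan=[
    [-1,0,0,0.001,0],
    [-1,0,0,0.001,0],
    [-1,0,0,0.001,0],
    [-1,0,0,0.001,0],
    [-1,0,0,0.001,0],
  ],
)

```text
clock: 11.68
eef_pos: [589.4, 2.3, 92.8]
eef_rot: [3.142, -0.0, -3.013]
wrist_force: [-0.4, 3.8, 0.7]
finger_gap: 13.5
finger_force: 25.0
```

arm_command(
  plan=[
    [-1,0,0,0.001,0],
    [-1,0,0,0.001,0],
  ],
)

```text
clock: 11.92
eef_pos: [589.4, 2.3, 90.9]
eef_rot: [3.142, -0.0, -3.013]
wrist_force: [-0.2, 2.9, 0.3]
finger_gap: 13.5
finger_force: 25.0
```

arm_command(
  plan=[
    [-1,0,0,0.0005,0],
    [-1,0,0,0.0005,0],
  ],
)

```text
clock: 12.18
eef_pos: [589.4, 2.3, 90.0]
eef_rot: [-3.142, 0.0, -3.013]
wrist_force: [-1.2, 3.1, 1.3]
finger_gap: 13.6
finger_force: 25.0
```

arm_command(
  plan=[
    [-1,0,0,0.0004,0],
    [-1,0,0,0.0004,0],
  ],
)

```text
clock: 12.42
eef_pos: [589.5, 2.3, 89.3]
eef_rot: [-3.142, 0.0, -3.013]
wrist_force: [-1.6, 3.5, 4.7]
finger_gap: 14.1
finger_force: 25.0
```

arm_command(
  plan=[
    [-1,0,0,0.0003,0],
    [-1,0,0,0,0],
  ],
)

```text
clock: 12.68
eef_pos: [589.5, 2.3, 89.3]
eef_rot: [-3.142, 0.0, -3.013]
wrist_force: [-2.2, 3.3, 4.4]
finger_gap: 13.9
finger_force: 25.0
```

arm_command(
  plan=[
    [-1,0,0,0.0004,0],
    [-1,0,0,0,0],
  ],
)

```text
clock: 12.92
eef_pos: [589.6, 2.3, 89.3]
eef_rot: [-3.141, 0.001, -3.013]
wrist_force: [-3.4, 3.5, 8.4]
finger_gap: 13.9
finger_force: 25.0
```

arm_command(
  plan=[
    [-1,0,0,0.0004,0],
    [-1,0,0,0,0],
  ],
)

```text
clock: 13.18
eef_pos: [589.7, 2.3, 89.3]
eef_rot: [-3.141, 0.001, -3.013]
wrist_force: [-4.7, 3.0, 11.9]
finger_gap: 13.6
finger_force: 25.0
```

Firmly seated: 12 N with no further travel, at the expected floor height. I relax the press before sliding.

arm_command(
  plan=[
    [-1,0,0,-0.0006,0],
    [-1,0,0,-0.0006,0],
    [-1,0,0,0,0],
  ],
)

```text
clock: 13.55
eef_pos: [589.5, 2.3, 89.4]
eef_rot: [-3.142, 0.0, -3.013]
wrist_force: [-1.6, 3.4, 3.4]
finger_gap: 13.7
finger_force: 25.0
```

arm_command(
  plan=[
    [-1,0,0.0005,0,0],
    [-1,0,0.001,0,0],
    [-1,0,0.001,0,0],
    [-1,0,0.001,0,0],
  ],
)

```text
clock: 14.05
eef_pos: [589.2, 4.7, 89.4]
eef_rot: [-3.14, 0.0, -3.014]
wrist_force: [-0.1, -6.9, 1.9]
finger_gap: 13.7
finger_force: 25.0
```

Sliding at about 7 N. Continuing.

arm_command(
  plan=[
    [-1,0,0.002,0,0],
    [-1,0,0.002,0,0],
    [-1,0,0.002,0,0],
    [-1,0,0.002,0,0],
    [-1,0,0.002,0,0],
  ],
)

```text
clock: 14.68
eef_pos: [587.9, 14.7, 89.4]
eef_rot: [-3.14, 0.0, -3.014]
wrist_force: [-0.4, -5.8, 3.3]
finger_gap: 13.7
finger_force: 25.0
```

arm_command(
  plan=[
    [-1,0,0.002,0,0],
    [-1,0,0.002,0,0],
    [-1,0,0.002,0,0],
    [-1,0,0.002,0,0],
    [-1,0,0.002,0,0],
    [-1,0,0.002,0,0],
    [-1,0,0.002,0,0],
    [-1,0,0.002,0,0],
  ],
)

```text
clock: 15.68
eef_pos: [585.8, 30.5, 89.4]
eef_rot: [-3.14, 0.0, -3.014]
wrist_force: [-0.7, -6.1, 3.2]
finger_gap: 13.6
finger_force: 25.0
```

arm_command(
  plan=[
    [-1,0,0.002,0,0],
    [-1,0,0.002,0,0],
    [-1,0,0.002,0,0],
    [-1,0,0.002,0,0],
    [-1,0,0.002,0,0],
    [-1,0,0.002,0,0],
    [-1,0,0.002,0,0],
    [-1,0,0.002,0,0],
    [-1,0,0.002,0,0],
    [-1,0,0.001,0,0],
    [-1,0,0.001,0,0],
  ],
)

```text
clock: 17.05
eef_pos: [583.2, 50.4, 89.3]
eef_rot: [-3.14, 0.0, -3.014]
wrist_force: [-0.7, -6.7, 4.4]
finger_gap: 13.9
finger_force: 25.0
```

arm_command(
  plan=[
    [-1,0,0.0008,0,0],
    [-1,0,0.0008,0,0],
  ],
)

```text
clock: 17.3
eef_pos: [583.0, 52.0, 89.3]
eef_rot: [-3.14, 0.0, -3.014]
wrist_force: [-1.1, -5.7, 4.2]
finger_gap: 13.6
finger_force: 25.0
```

arm_command(
  plan=[
    [-1,0,0.0006,0,0],
    [-1,0,0.0006,0,0],
  ],
)

```text
clock: 17.55
eef_pos: [582.9, 53.2, 89.3]
eef_rot: [-3.14, 0.0, -3.014]
wrist_force: [-0.3, -5.5, 3.2]
finger_gap: 13.5
finger_force: 25.0
```

arm_command(
  plan=[
    [-1,0,0.0005,0,0],
    [-1,0,0.0005,0,0],
  ],
)

```text
clock: 17.8
eef_pos: [582.7, 54.1, 89.4]
eef_rot: [-3.14, 0.0, -3.014]
wrist_force: [0.3, -6.0, 4.0]
finger_gap: 14.1
finger_force: 25.0
```

arm_command(
  plan=[
    [-1,0,0.0005,0,0],
    [-1,0,0.0003,0,0],
  ],
)

```text
clock: 18.05
eef_pos: [582.6, 54.9, 89.3]
eef_rot: [-3.14, 0.0, -3.014]
wrist_force: [-1.7, -5.9, 3.9]
finger_gap: 14.1
finger_force: 25.0
```

arm_command(
  plan=[
    [-1,0,0.0004,0,0],
    [-1,0,0.0004,0,0],
  ],
)

```text
clock: 18.3
eef_pos: [582.5, 55.7, 89.4]
eef_rot: [-3.14, 0.0, -3.014]
wrist_force: [-1.4, -5.0, 3.5]
finger_gap: 13.7
finger_force: 25.0
```

arm_command(
  plan=[
    [-1,0,0.0004,0,0],
    [-1,0,0.0002,0,0],
  ],
)

```text
clock: 18.55
eef_pos: [582.5, 56.0, 89.4]
eef_rot: [-3.139, 0.0, -3.014]
wrist_force: [-0.4, -8.5, 3.7]
finger_gap: 13.7
finger_force: 25.0
```

Resistance is rising, so I make a small step to confirm the stop.

arm_command(
  plan=[
    [-1,0,0.0003,0,0],
    [-1,0,0,0,0],
  ],
)

```text
clock: 18.8
eef_pos: [582.5, 56.1, 89.4]
eef_rot: [-3.139, 0.0, -3.014]
wrist_force: [-0.2, -9.8, 4.0]
finger_gap: 13.8
finger_force: 25.0
```

arm_command(
  plan=[
    [-1,0,0.0002,0,0],
    [-1,0,0,0,0],
  ],
)

```text
clock: 19.05
eef_pos: [582.5, 56.1, 89.4]
eef_rot: [-3.139, 0.0, -3.014]
wrist_force: [-0.8, -10.5, 4.7]
finger_gap: 13.8
finger_force: 25.0
```

It is at the stop: 10 N and no travel. I relax, open and rise.

arm_command(
  plan=[
    [-1,0,-0.0006,0,0],
    [-1,0,-0.0006,-0.0002,0],
    [-1,0,0,0,0],
  ],
)

```text
clock: 19.42
eef_pos: [582.5, 55.9, 89.4]
eef_rot: [-3.14, -0.0, -3.014]
wrist_force: [0.4, -6.4, 1.5]
finger_gap: 13.9
finger_force: 25.0
```

arm_command(
  plan=[
    [-0.5,0,0,0,0],
    [-0.2,0,0,0,0],
    [0,0,0,0,0],
    [0,0,0,0,0],
    [0,0,0,-0.005,0],
    [0,0,0,-0.01,0],
    [0,0,0,-0.02,0],
    [0,0,0,-0.03,0],
    [0,0,0,-0.03,0],
  ],
)

```text
clock: 20.55
eef_pos: [582.4, 56.7, 186.2]
eef_rot: [-3.142, 0.001, -3.013]
wrist_force: [-0.3, -0.3, -0.3]
finger_gap: 46.9
finger_force: 0.0
```

arm_command(
  plan=[
    [0,0,-0.04,-0.02,0],
    [0,0,-0.05,0,0],
    [0,0,-0.05,0,0],
    [0,0,-0.05,0,0],
    [0,0,0,0,0],
    [0,0,0,0,0],
  ],
)

```text
clock: 21.3
eef_pos: [606.7, -131.4, 204.9]
eef_rot: [3.141, 0.0, -3.014]
wrist_force: [-0.2, 0.7, 0.0]
finger_gap: 47.2
finger_force: 0.0
```

```bash
python3 - <<'E'
from h import *
o=[]
for n in ('scene','top'):
    c=eyes.camera(n); W=cloud(c)
    O=np.array([588.1,29.2]);x=np.array([.9914,.131]);y=np.array([-.131,.9914])
    D=W[...,:2]-O; X=D@x; Y=D@y; Z=W[...,2]
    m=(abs(X)<22)&(abs(Y-25)<25)&(Z>104); print(n,'fin',m.sum(),np.median(X[m]),np.median(Y[m]),np.nanpercentile(Z[m],[5,50,95]))
    m=(abs(X)<26)&(Y>-40)&(Y<85)&(Z>47)&(Z<57); print('carr y pct',np.percentile(Y[m],[1,99]))
    m=(Z>86)&(Z<102)&(abs(X)<20)&(abs(Y-25)<25)
    m=(Z>58)&(Z<75)&(abs(X)<20)&(Y>20)&(Y<60); print('rib y',np.median(Y[m]) if m.any() else None)
    o.append(cv2.resize(c['img'][165:265,210:340] if n=='scene' else c['img'][170:270,205:335],(400,308),interpolation=cv2.INTER_CUBIC))
cv2.imwrite('pics/end.png',np.hstack(o)); print(manip.read_state()['wrist_force'],manip.read_state()['clock'])
E
```

```text
scene fin 61 -4.449971864862388 31.50888143366834 [104.92474196 110.63999014 112.8752545 ]
carr y pct [21.65531454 72.51175736]
rib y 42.10539709015319
top fin 105 -0.20367100390633147 27.30221333456904 [106.92091457 110.22822083 112.5826419 ]
carr y pct [-17.94821734  70.61137454]
rib y 28.26334765711591
[-0.14281629  0.36616159 -0.47122271] 21.4
```

View pics/end.png

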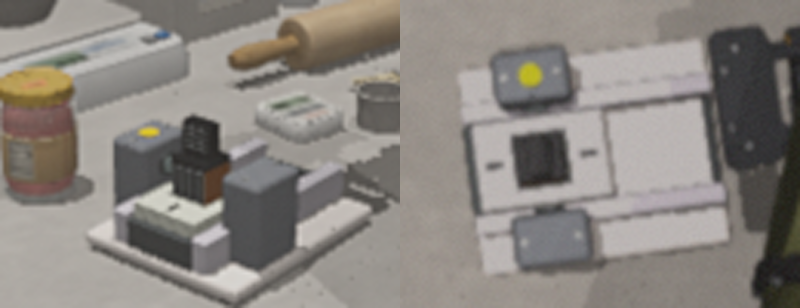

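The picture shows the cell upright in the well between the towers at right-panel pixel (540,158), clear faces along x, and the carriage at its stop. The fin top is at about 112 mm, which means the cell is on the floor of the well. The hand is clear.

```bash
python3 -c "
from cell import ticket
print(ticket.sign_off())"
```

```text
the job is handed in; nothing more can be done
None
```

The amber cell is pressed fully home in the well with its clear faces towards the towers, the carriage is at its stop, the hand is clear, and the job was handed in at about 21 s of the 48 s allowed.

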